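# Set a reagent bottle's screw cap to its venting position and hold it

## Task

The cap of the reagent bottle in the clamp is only on its first threads. Screw it down (clockwise from above) until it bottoms out, then back it off a quarter turn so that the bottle can vent, and finish while still gripping the cap there: do not let go of it at the end. Leave the amber bottle and the filter tin beside it where they stand.

Things in the scene. Friction and masses are not known exactly. Their poses are not given: they have to be found in the camera images.
- bottle_clamp: Fixed bench clamp: dark steel base plate 130 x 130 x 10 mm with an aluminium collar 80 mm across (top at 50 mm) holding a bottle upright and rigid. Origin at the centre of the plate's underside, on the worktop; z up along the bottle's axis. The collar's split with its pinch screw lies on the -x side. Tall fixed instruments stand behind (x over 0.63) and to the right (y under -0.2, x over 0.45).
- clamped_bottle: Reagent bottle fixed in the clamp, 69 mm in diameter, 176 mm high. Origin at the centre of its underside, 10 mm above the worktop; z up. Its neck's rim is 186 mm above the worktop; the shoulder slopes outwards below the cap: to the fingers it is like a cone of about 18 mm radius at 172 mm height and 34 mm radius at 135 mm.
- bottle_cap: White ribbed round screw cap on that bottle, 33 mm in diameter, 17 mm high. Origin on the cap's axis at its lower edge, z up; turns and rises with the thread. A raised dark rib on its top, 15 mm long, runs from the middle to the rim along the cap's own -x: with the cap bottomed out it points to the clamp's -x side (over the split of the collar).
- cap_grip (a point): Point on the cap's axis at half its height (8.5 mm below its top face, 181.5 mm above the worktop when the cap is bottomed out). Fingers closing on the cap from above at any yaw hold it; keep the fingertips at or above about 174 mm over the worktop to stay clear of the shoulder.
- cap_turn (a joint): Turn of the cap in rad: 0 = bottomed out (hard stop), growing as it is unscrewed (anticlockwise seen from above); the thread ends at 6.3. It lifts the cap 4 mm a turn. Friction in the thread about 0.06 N m: it stays where it is left. At the start it is 2.6 to 4.6, so more than one grasp is needed.
- amber_bottle: Bystander: loose amber glass bottle with a blue cap, 56 mm in diameter, 103 mm high; origin at the centre of its underside.
- filter_tin: Bystander: loose pale round tin with a lid, to the right of the clamp, 49 mm in diameter, 38 mm high; origin at the centre of its underside.
Mind the look-alikes: they are no part of the job. There is more than one size of the bottle_clamp; the job needs the larger.

How it is judged:
By the outcome, as a careful person would: the job done as asked, in the order asked, and still so for the second after the job is handed in, while the arm keeps its last pose, push and grip.
It also fails if it takes over 69 s, if anything falls off the work surface, if the arm or the gripper's body presses on something with over 40 N, if the wrist force passes 120 N, or if a joint passes its speed limit or range.

## Robot

A 6-joint arm with a two-finger parallel gripper is mounted at the origin on a cart in front of the work surface, level with it; the furniture and walls round the work are solid. World frame = base frame: x ahead of the robot, y to its left, z up, the work surface at z = 0. Lengths are in mm, angles in rad, forces in N, time in s.
With the tool pointing down it reaches from about 400 to 925 mm from the base axis. Payload 12.5 kg.
Tool frame: the origin (TCP) lies between the finger pads, 19 mm behind the fingertips; this is the grasp point; z points along the fingers, y is the line along which they close (so a half turn about z gives the same grasp; the last joint's range is limited). The gripper opens to 95 mm and grips with 3 to 60 N. Pads are 20 mm wide; open, the fingers measure 119 mm over their backs; the gripper's body (75 mm by 180 mm) begins 59 mm behind the grasp point.
Start: joints at [1.137, 0.491, 1.559, -0, 1.092, -0.106], TCP at [201.209, 591.743, 233.461] pointing down, gripper open.
Joint ranges: [-3.1, 3.1], [-0.84, 2.19], [0.05, 2.79], [-1.13, 4.28], [0.06, 2.93], [-2.69, 2.69]. Speed limits (rad/s): [2.22, 2.22, 2.79, 3.14, 3.14, 3.14].

## Interface

Orientations are given as [roll, pitch, yaw] about the fixed x, y, z axes, in that order (R = Rz(yaw) Ry(pitch) Rx(roll)).
In Python, from cell import env gives the robot as it stands. The module is installed in compiled form; this text tells all that it offers.
- The arm moves only by the tool drive_tool, never from a script. Its argument "rows" is a list that holds one entry, the list of rows, each a list of 7 numbers: the shift along the tool's x, y, z scaled (see below), then the turn, a rotation vector about the tool's x, y, z scaled (see below), then the opening, from 0 (shut) to 1 (fully open). In form: [[[tx, ty, tz, ax, ay, az, jaw], ...]]. A call has 1 to 5 rows; each row shifts and turns the commanded pose from where the row before left it, along the tool's axes as they then stand; what a row does not reach is not made up. The controller multiplies each number of a shift by 250 mm and each number of a turn by 180 degrees. A row lasts 1/8 s, in which the tool goes at most 62.5 mm and 10.7 degrees, less where a joint would pass 70% of its speed; a pose out of reach is approached as far as the arm can. A call with a number of a shift or a turn outside -1 to 1 is refused whole. A call with a gripper value outside its range is refused whole. The fingers move at their own pace and stop on an object; the grip force is fixed at half the most. Time passes only in rows, so rows that do not move let the fingers close. It gives the time, the measured TCP pose, the force, the opening and the grip force at its end, in the units of the state.
- env.state(): the state, without advancing time (a new reading comes with each control period).
- env.read_camera(name): name is "side" or "top"; returns a dict with "color" (384x512x3 uint8, blue, green, red), "camera_matrix" (3x3 intrinsics, pixels), "pose" (4x4, takes a point from camera to world coordinates). Camera axes: x right, y up, looking along -z (the intrinsics and any distortion apply to the point x, -y, -z); pixel columns grow to the right and rows downward; lengths in mm; the calibration is good to about 2 mm. A picture is of the moment at which its call begins. There is no depth.
- env.job_done(): hands the job in; it is judged then, once.
Trained networks look in a picture, given as the dict that the camera call returned (one of the last four; its "shot" number tells which), for a name from the list of things; names that differ only in an ending like _2 or _b are one class to them, and where a whole thing is asked for, a point or a joint stands for the part that bears it (a point fixed in the world has none). Each returns a list of dicts, best first, with "score" (0 to 1); they miss things now and then, are a little off and sometimes report something else, mostly with a low value. They report only what shows in the picture. A call takes as long as a camera call. They do not tell look-alikes from the thing itself.
- env.search_frame(name, picture): "at" ([x, y, z] in mm, in the coordinates of the camera as it stood for that picture, good to about 4 mm: the middle of the surface that is visible of it).
- env.place_of(name, picture): "at" ([x, y, z] in mm, in the coordinates of the camera as it stood for that picture, good to about 4 mm: a listed point, or the origin of a listed thing).
The state is a dict: "t": time; "joints": joint angles; "qvel": joint speeds; "tau": joint torques, N m; "eef_pos": TCP position; "tcp_rot": TCP orientation; "ft_force": force on the tool from outside, world axes, zero at the start; "moment": the same for the moment, N m; "opening": opening from 0.0 (shut) to 1.0 (fully open); "grip_force": force on a finger pad.
Only numpy, scipy, OpenCV 4.12 (cv2) and the standard library are available. Lean on these libraries where they do the work, as an engineer would, in place of code of your own. Each camera call takes 0.05 s, during which the arm holds its last target. There are 200 camera calls.

## Working session

There is one attempt and no reset: what is moved stays moved. The work goes in short steps, Python scripts to look and compute and a tool call to move; the robot and the scene stay as the last step left them, time stands still between calls to the robot, and variables do not carry over. Pictures are saved under pics/ and viewed, at most 10 in all, crops included, and the job is handed in when it is done.

Besides the shell and the picture viewer there is one more tool, called after "Call:" by a JSON object that holds its "op" and its "data". drive_tool: Moves the arm, as the interface text tells. Its arguments: {"type":"object","properties":{"rows":{"type":"array","items":{"type":"array","items":{"type":"array","items":{"type":"number","minimum":-1,"maximum":1}}}}},"required":["rows"]}

```bash
mkdir -p pics
cat > h.py <<'E'
from cell import env
import numpy as np, cv2
def w(p,at): return (p["pose"]@np.r_[at,1])[:3].round(1)
def px(p,X):
    c=np.linalg.inv(p["pose"])@np.r_[X,1]; q=p["camera_matrix"]@np.array([c[0],-c[1],-c[2]]); return (q[:2]/q[2]).round(1)
def ray(p,u,v,z):
    d=np.linalg.inv(p["camera_matrix"])@np.array([u,v,1]); d=p["pose"][:3,:3]@np.array([d[0],-d[1],-d[2]]); o=p["pose"][:3,3]
    return (o+d*(z-o[2])/d[2]).round(1)
E
python3 - <<'E'
from h import *
s=env.state();print(s["eef_pos"],s["tcp_rot"],s["joints"],s["t"])
for n in("side","top"):
    p=env.read_camera(n);cv2.imwrite(f"pics/{n}0.png",p["color"]);print(n,p["pose"][:3,3],p["camera_matrix"].tolist())
    for k in("bottle_clamp","clamped_bottle","bottle_cap","cap_grip","amber_bottle","filter_tin"):
        print(k,[(round(d["score"],2),w(p,d["at"]).tolist(),px(p,w(p,d["at"])).tolist()) for d in env.place_of(k,p)])
E
```

```text
[201.1277483  591.53090086 232.85091479] [-3.14050942e+00 -8.81217364e-05  2.81378765e+00] [ 1.13738548e+00  4.91577345e-01  1.55944875e+00 -2.99224703e-05
  1.09165305e+00 -1.05592082e-01] 0.0
side [ 459.14126972 1040.37861923  464.25071272] [[405.74102371412334, 0.0, 261.57520521655294], [0.0, 405.74102371412334, 184.94869904357012], [0.0, 0.0, 1.0]]
bottle_clamp [(0.9, [493.1, 391.9, 4.6], [276.0, 274.1]), (0.89, [515.7, 84.6, -0.9], [274.6, 206.3]), (0.75, [518.4, 82.1, 178.4], [274.5, 139.9])]
clamped_bottle [(0.97, [492.9, 394.4, 9.1], [276.0, 272.9]), (0.57, [518.2, 83.7, 7.3], [273.7, 203.2])]
bottle_cap [(0.65, [493.3, 391.6, 125.7], [276.8, 217.8]), (0.58, [519.7, 84.7, 178.1], [273.9, 140.3])]
cap_grip [(0.55, [519.7, 81.4, 190.7], [274.1, 135.0]), (0.55, [494.2, 393.4, 136.1], [276.3, 213.0])]
amber_bottle [(0.79, [550.4, 209.7, 2.5], [256.4, 227.6])]
filter_tin []
top [415.74232292 249.57058259 981.60208016] [[393.37690929917613, 0.0, 254.8766586818639], [0.0, 393.37690929917613, 195.8638486443101], [0.0, 0.0, 1.0]]
bottle_clamp [(0.85, [486.4, 393.0, -2.9], [202.4, 215.9]), (0.63, [520.5, 88.8, 0.8], [323.3, 198.6])]
clamped_bottle [(0.85, [491.7, 395.8, 7.3], [200.7, 213.5]), (0.8, [520.7, 89.4, 8.6], [323.6, 198.1])]
bottle_cap [(0.62, [491.4, 398.8, 129.5], [190.8, 209.6]), (0.59, [521.6, 88.1, 174.9], [337.1, 188.7]), (0.57, [552.6, 207.0, -0.5], [275.6, 187.4]), (0.38, [524.8, 88.3, 184.4], [337.8, 186.5])]
cap_grip [(0.64, [524.6, 87.7, 183.5], [338.0, 186.6]), (0.4, [496.2, 393.4, 137.2], [192.7, 207.0])]
amber_bottle [(0.55, [557.3, 210.8, -2.4], [274.0, 185.7])]
filter_tin [(0.84, [531.6, -50.7, 0.8], [378.9, 192.5])]
```

View pics/top0.png

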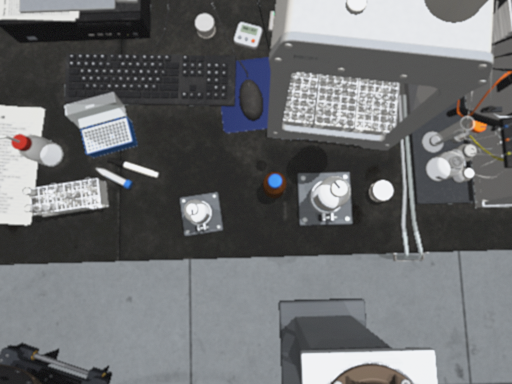

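View pics/side0.png

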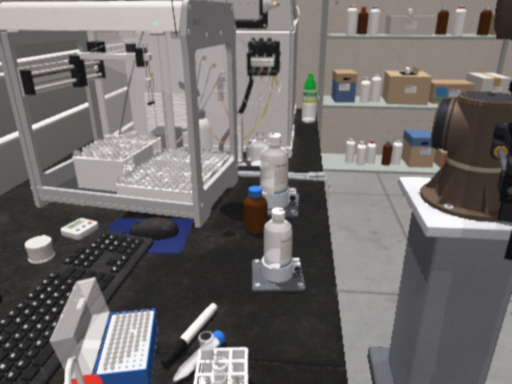

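The top view shows the large clamp at pixel (325,198), its cap at about (338,187), the amber bottle at (275,184) and the tin at (381,190). The smaller look-alike is at (200,213). Next I'll zoom in on the cap.

Run:
```python
from h import *
acc={}
ims=[]
for n in("top","top","top","side","side","side"):
    p=env.read_camera(n)
    if n=="top": ims.append(p["color"].astype(float)); P=p
    else: S=p
    for k in("bottle_clamp","clamped_bottle","bottle_cap","cap_grip"):
        for d in env.place_of(k,p):
            a=w(p,d["at"])
            if abs(a[1]-86)<25: acc.setdefault((n,k),[]).append(a)
for k,v in acc.items(): print(k,np.median(v,0).round(1),len(v))
im=np.mean(ims,0).astype(np.uint8)
c=cv2.resize(im[165:229,295:375],None,fx=8,fy=8,interpolation=cv2.INTER_CUBIC)
s=cv2.resize(S["color"][125:220,245:310],None,fx=4,fy=4,interpolation=cv2.INTER_CUBIC)
s=cv2.resize(s,None,fx=1,fy=1); o=np.zeros((512,640+160,3),np.uint8); o[:,:640]=c; 
s=cv2.resize(S["color"][125:220,260:290],(160,507),interpolation=cv2.INTER_CUBIC); o[:507,640:]=s
cv2.imwrite("pics/z1.png",o); np.savez("top.npz",im=im,pose=P["pose"],K=P["camera_matrix"])
```

```text
('top', 'bottle_clamp') [521.9  88.8   0.6] 4
('top', 'clamped_bottle') [520.3  89.2  11.6] 4
('top', 'bottle_cap') [523.3  87.5 176.5] 3
('top', 'cap_grip') [524.1  88.2 183.8] 3
('side', 'bottle_clamp') [518.   82.7  -0.6] 3
('side', 'clamped_bottle') [524.1  85.2   6.7] 3
('side', 'bottle_cap') [517.7  84.4 178.6] 4
('side', 'cap_grip') [517.4  83.2 187.1] 4
```

View pics/z1.png

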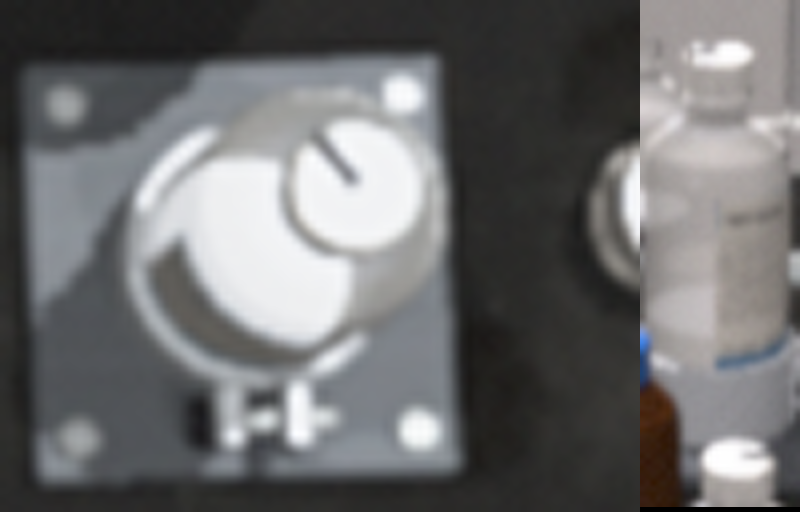

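The zoom shows the cap's top face centred at crop pixel (357,183). Its rib points to (318,133), about +36° in the world. The plate's yaw is about +2°, so cap_turn ≈ 3.74 rad, inside the stated range.

Call:
{"op": "drive_tool", "data": {"rows": [[[-0.187,-0.15,-0.011,0,0,0,1],[-0.187,-0.15,-0.011,0,0,0,1],[-0.187,-0.15,-0.011,0,0,0,1],[-0.187,-0.15,-0.011,0,0,0,1],[-0.187,-0.15,-0.011,0,0,0,1]]]}}

```text
t: 2.82
eef_pos: [362.9, 337.4, 247.5]
tcp_rot: [3.141, 0.0, 2.814]
ft_force: [0.1, 0.7, -0.2]
opening: 1.0
grip_force: 0.0
```

Run:
```python
from h import *
s=env.state();print(s["eef_pos"],s["tcp_rot"],s["joints"])
d=np.load("top.npz");p=dict(pose=d["pose"],camera_matrix=d["K"])
im=d["im"]; g=cv2.cvtColor(im,cv2.COLOR_BGR2GRAY)
c=cv2.resize(g[165:229,295:375],None,fx=8,fy=8,interpolation=cv2.INTER_CUBIC)
m=(c>215).astype(np.uint8)
n,l,st,ce=cv2.connectedComponentsWithStats(m); k=l[200,395]; print(st[k],ce[k])
def o(u,v): return 295+(u+.5)/8-.5,165+(v+.5)/8-.5
C=ray(p,*o(357,183),192.4); T=ray(p,*o(318,133),192.4); print(C,T,np.degrees(np.arctan2(*(T-C)[1::-1])),np.linalg.norm(T-C))
q=[ray(p,*o(*x),10) for x in((20,65),(38,487),(465,467),(440,53))]; print(q,np.mean(q,0))
for a,b in((1,0),(2,3)): print(np.degrees(np.arctan2(*(q[b]-q[a])[1::-1])))
for a,b in((3,0),(2,1)): print(np.degrees(np.arctan2(*(q[b]-q[a])[1::-1]))-90)
```

```text
[362.94581312 337.35049493 247.52422444] [3.14094833e+00 4.37915631e-04 2.81404799e+00] [ 6.15464603e-01  2.90892208e-01  1.85047036e+00  2.85691887e-05
  9.99451398e-01 -6.27802640e-01]
[  295   122   126   125 11131] [359.7411733  187.84332046]
[521.6  87.2 192.4] [534.7  96.3 192.4] 34.786027014929445 15.950548579907855
[array([586.6, 152.7,  10. ]), array([454.8, 152.6,  10. ]), array([457.1,  21.3,  10. ]), array([586.3,  21.6,  10. ])] [521.2   87.05  10.  ]
0.04347175153164459
0.1330394966133528
-0.13111139474723643
1.0035553421985242
```

Call:
{"op": "drive_tool", "data": {"rows": [[[-0.184,-0.149,-0.006,0,0,0,1],[-0.184,-0.149,-0.006,0,0,0,1],[-0.184,-0.149,-0.006,0,0,0,1],[-0.184,-0.149,-0.006,0,0,0,1],[-0.184,-0.149,-0.006,0,0,0,1]]]}}

```text
t: 3.45
eef_pos: [520.8, 86.7, 255.0]
tcp_rot: [3.141, 0.001, 2.814]
ft_force: [0.3, 1.1, 0.7]
opening: 0.998
grip_force: 0.0
```

Call:
{"op": "drive_tool", "data": {"rows": [[[0,0,0,0,0,-0.057,1],[0,0,0,0,0,-0.057,1],[0,0,0,0,0,-0.057,1],[0,0,0,0,0,-0.057,1],[0,0,0,0,0,-0.057,1]]]}}

```text
t: 4.08
eef_pos: [520.0, 88.6, 254.7]
tcp_rot: [-3.142, 0.0, -2.568]
ft_force: [-0.1, 0.0, -0.1]
opening: 1.0
grip_force: 0.0
```

Call:
{"op": "drive_tool", "data": {"rows": [[[0,0,0,0,0,-0.057,1],[0,0,0,0,0,-0.057,1],[0,0,0,0,0,0,1]]]}}

```text
t: 4.45
eef_pos: [519.9, 88.6, 254.8]
tcp_rot: [-3.142, 0.0, -2.217]
ft_force: [0.6, 1.0, 0.7]
opening: 0.998
grip_force: 0.0
```

```bash
cat > st.py <<'E'
from h import *
s=env.state()
for k in("t","eef_pos","tcp_rot","joints","ft_force","moment","opening","grip_force"): print(k,np.round(s[k],4).tolist())
from scipy.spatial.transform import Rotation as R
r=R.from_euler("xyz",s["tcp_rot"]).as_matrix()
import sys
if len(sys.argv)>1: print("rows", (r.T@(np.array(eval(sys.argv[1]))-s["eef_pos"])/250).round(4))
E
python3 st.py "[521.3,86.7,196.5]"
```

```text
t 4.45
eef_pos [519.9435, 88.5775, 254.7556]
tcp_rot [-3.1415, 0.0002, -2.2172]
joints [0.0434, 0.3294, 1.7689, 0.0001, 1.0431, -2.4518]
ft_force [0.6444, 1.0068, 0.7275]
moment [0.0828, 0.0618, -0.0166]
opening 0.9982
grip_force 0.0
rows [ 0.0028 -0.0088  0.233 ]
```

Call:
{"op": "drive_tool", "data": {"rows": [[[0.003,-0.009,0,0,0,0,1],[0,0,0.07,0,0,0,1],[0,0,0.08,0,0,0,1],[0,0,0.06,0,0,0,1],[0,0,0.023,0,0,0,1]]]}}

```text
t: 5.08
eef_pos: [521.2, 86.6, 195.7]
tcp_rot: [3.141, -0.001, -2.217]
ft_force: [-1.0, -0.9, 0.8]
opening: 1.0
grip_force: 0.0
```

```bash
python3 st.py "[521.3,86.7,196.5]"
python3 - <<'E'
from h import *
a=env.read_camera("top")["color"][140:236,280:400];b=env.read_camera("side")["color"][80:176,215:335]
cv2.imwrite("pics/g1.png",cv2.resize(np.vstack([a,b])[:, :],None,fx=3,fy=3,interpolation=cv2.INTER_CUBIC))
E
```

```text
t 5.075
eef_pos [521.1851, 86.5608, 195.6966]
tcp_rot [3.1408, -0.0006, -2.2171]
joints [0.0395, 0.4, 1.8389, 0.0001, 0.9037, -2.4558]
ft_force [-1.0419, -0.8714, 0.8473]
moment [0.0875, 0.0339, -0.0126]
opening 1.0005
grip_force 0.0
rows [-0.0007 -0.     -0.0032]
```

View pics/g1.png

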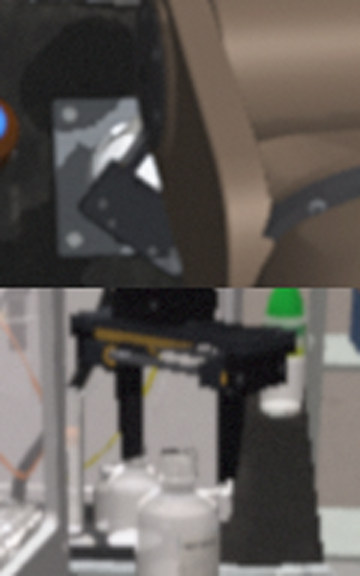

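The gripper stands open over the cap with one finger on each side (side view, cap at about (178,470)), and the tips are level with it. Closing now.

Call:
{"op": "drive_tool", "data": {"rows": [[[0,0,-0.003,0,0,0,0.2],[0,0,0,0,0,0,0.2],[0,0,0,0,0,0,0.2],[0,0,0,0,0,0,0.2],[0,0,0,0,0,0,0.2]]]}}

```text
t: 5.8
eef_pos: [521.3, 86.7, 197.2]
tcp_rot: [-3.142, 0.0, -2.216]
ft_force: [0.1, -0.6, 0.1]
opening: 0.532
grip_force: 0.0
```

Call:
{"op": "drive_tool", "data": {"rows": [[[0,0,0,0,0,0,0.1],[0,0,0,0,0,0,0.1],[0,0,0,0,0,0,0.1]]]}}

```text
t: 6.18
eef_pos: [521.0, 86.8, 197.1]
tcp_rot: [3.141, -0.0, -2.216]
ft_force: [-1.5, 2.0, 0.9]
opening: 0.332
grip_force: 29.7
```

```bash
python3 st.py
```

```text
t 6.175
eef_pos [521.0121, 86.8203, 197.134]
tcp_rot [3.1409, -0.0001, -2.2159]
joints [0.0398, 0.3978, 1.8378, 0.0005, 0.9065, -2.4569]
ft_force [-1.5075, 2.0315, 0.9174]
moment [0.4784, 0.453, -0.0441]
opening 0.3318
grip_force 29.6545
```

Call:
{"op": "drive_tool", "data": {"rows": [[[0,0,0.0004,0,0,0.055,0.1],[0,0,0.0004,0,0,0.055,0.1],[0,0,0.0004,0,0,0.055,0.1],[0,0,0.0004,0,0,0.055,0.1],[0,0,0.0004,0,0,0.055,0.1]]]}}

```text
t: 6.8
eef_pos: [521.3, 86.4, 196.7]
tcp_rot: [-3.141, 0.0, -3.085]
ft_force: [-0.7, -1.8, 0.2]
opening: 0.331
grip_force: 30.2
```

```bash
python3 st.py "[521.3,86.7,196.5]"
```

```text
t 6.8
eef_pos [521.3244, 86.3941, 196.6501]
tcp_rot [-3.1411, 0.0, -3.0851]
joints [0.0394, 0.3986, 1.8381, -0.0006, 0.9049, -1.5875]
ft_force [-0.6535, -1.7766, 0.2309]
moment [-0.2354, 0.1725, 0.1512]
opening 0.3309
grip_force 30.1784
rows [0.     0.0012 0.0006]
```

Call:
{"op": "drive_tool", "data": {"rows": [[[0,0,0.0004,0,0,0.055,0.1],[0,0,0.0004,0,0,0.055,0.1],[0,0,0.0004,0,0,0.055,0.1],[0,0,0.0004,0,0,0.055,0.1],[0,0,0.0004,0,0,0.055,0.1]]]}}

```text
t: 7.42
eef_pos: [521.1, 85.9, 196.1]
tcp_rot: [-3.14, 0.001, 2.334]
ft_force: [-1.1, -6.4, 0.3]
opening: 0.331
grip_force: 30.1
```

Call:
{"op": "drive_tool", "data": {"rows": [[[0,0,0.0004,0,0,0.055,0.1],[0,0,0.0004,0,0,0.055,0.1],[0,0,0.0004,0,0,0.055,0.1],[0,0,0.0004,0,0,0.055,0.1],[0,0,0.0004,0,0,0.055,0.1]]]}}

```text
t: 8.05
eef_pos: [520.7, 85.7, 195.6]
tcp_rot: [-3.14, 0.002, 1.471]
ft_force: [-3.5, -6.5, 1.6]
opening: 0.333
grip_force: 30.5
```

Call:
{"op": "drive_tool", "data": {"rows": [[[0,0,0.0004,0,0,0.055,0.1],[0,0,0.0004,0,0,0.055,0.1],[0,0,0.0004,0,0,0.055,0.1],[0,0,0.0004,0,0,0.055,0.1],[0,0,0,0,0,0,0.1]]]}}

```text
t: 8.68
eef_pos: [520.4, 85.8, 195.4]
tcp_rot: [-3.141, 0.003, 0.782]
ft_force: [-6.4, -6.3, 6.0]
opening: 0.331
grip_force: 31.6
```

```bash
python3 st.py "[521.3,86.7,194.6]"
```

```text
t 8.675
eef_pos [520.3859, 85.786, 195.3759]
tcp_rot [-3.1412, 0.0026, 0.7823]
joints [0.0388, 0.3996, 1.8405, -0.0019, 0.9036, 0.8285]
ft_force [-6.4143, -6.2601, 5.9522]
moment [-1.3073, 1.3232, -0.0916]
opening 0.3313
grip_force 31.6478
rows [ 0.0052 -0.      0.0031]
```

Call:
{"op": "drive_tool", "data": {"rows": [[[-0.003,0,0,0,0,0.04,0.1],[0,0,0.0003,0,0,0.04,0.1],[0,0,0,0,0,0,0.1]]]}}

```text
t: 9.05
eef_pos: [520.2, 85.8, 195.2]
tcp_rot: [-3.141, 0.001, 0.534]
ft_force: [-5.7, -3.1, 3.2]
opening: 0.33
grip_force: 31.3
```

```bash
python3 st.py
```

```text
t 9.05
eef_pos [520.1947, 85.7914, 195.1835]
tcp_rot [-3.1415, 0.0014, 0.534]
joints [0.0384, 0.3993, 1.8418, -0.0007, 0.9018, 1.0757]
ft_force [-5.7015, -3.1157, 3.2449]
moment [-0.676, 0.9916, -0.0971]
opening 0.3302
grip_force 31.2944
```

Call:
{"op": "drive_tool", "data": {"rows": [[[0,0,0.0003,0,0,0.03,0.1],[0,0,0.0003,0,0,0.02,0.1],[0,0,0,0,0,0,0.1]]]}}

```text
t: 9.43
eef_pos: [520.1, 85.9, 195.0]
tcp_rot: [-3.141, 0.002, 0.379]
ft_force: [-4.6, -1.9, 3.5]
opening: 0.33
grip_force: 31.0
```

```bash
python3 st.py
```

```text
t 9.425
eef_pos [520.1286, 85.922, 195.01]
tcp_rot [-3.1415, 0.0016, 0.3785]
joints [0.0386, 0.3995, 1.842, -0.0005, 0.9016, 1.2312]
ft_force [-4.555, -1.9161, 3.4943]
moment [-0.5626, 1.0343, 0.0579]
opening 0.3299
grip_force 31.0215
```

Call:
{"op": "drive_tool", "data": {"rows": [[[0,0,0.0002,0,0,0.02,0.1],[0,0,0.0002,0,0,0.02,0.1],[0,0,0,0,0,0,0.1]]]}}

```text
t: 9.8
eef_pos: [520.1, 86.0, 194.9]
tcp_rot: [3.141, 0.002, 0.254]
ft_force: [-5.9, -1.0, 4.0]
opening: 0.329
grip_force: 31.0
```

```bash
python3 st.py
```

```text
t 9.8
eef_pos [520.0623, 85.9624, 194.9477]
tcp_rot [3.1415, 0.0016, 0.2536]
joints [0.0387, 0.3996, 1.8421, -0.0006, 0.9015, 1.3563]
ft_force [-5.8731, -1.004, 3.9679]
moment [-0.3395, 1.1465, 0.4602]
opening 0.3293
grip_force 31.0243
```

Call:
{"op": "drive_tool", "data": {"rows": [[[0,0,0.0,0,0,0.02,0.1],[0,0,0.0,0,0,0.02,0.1],[0,0,0,0,0,0,0.1]]]}}

```text
t: 10.18
eef_pos: [521.4, 86.2, 195.1]
tcp_rot: [3.142, -0.002, 0.128]
ft_force: [3.4, 0.9, 0.9]
opening: 0.337
grip_force: 30.4
```

```bash
python3 st.py
```

```text
t 10.175
eef_pos [521.3709, 86.2362, 195.1212]
tcp_rot [3.1415, -0.0017, 0.128]
joints [0.0389, 0.4, 1.8407, 0.0001, 0.8992, 1.4816]
ft_force [3.418, 0.8567, 0.882]
moment [0.279, -0.3139, 0.4764]
opening 0.3365
grip_force 30.3961
```

Call:
{"op": "drive_tool", "data": {"rows": [[[0,0,-0.0004,0,0,-0.05,0.1],[0,0,-0.0004,0,0,-0.05,0.1],[0,0,-0.0004,0,0,-0.05,0.1],[0,0,-0.0004,0,0,-0.05,0.1],[0,0,-0.0004,0,0,-0.05,0.1]]]}}

```text
t: 10.8
eef_pos: [521.1, 86.7, 195.6]
tcp_rot: [-3.141, -0.002, 0.917]
ft_force: [0.8, 5.7, 0.2]
opening: 0.335
grip_force: 30.3
```

Call:
{"op": "drive_tool", "data": {"rows": [[[0,0,-0.0004,0,0,-0.05,0.1],[0,0,-0.0004,0,0,-0.05,0.1],[0,0,-0.0004,0,0,-0.05,0.1],[0,0,-0.0004,0,0,-0.05,0.1],[0,0,-0.0004,0,0,-0.05,0.1]]]}}

```text
t: 11.42
eef_pos: [520.5, 86.9, 195.9]
tcp_rot: [-3.141, -0.002, 1.703]
ft_force: [-2.3, 7.4, 1.2]
opening: 0.33
grip_force: 30.1
```

Call:
{"op": "drive_tool", "data": {"rows": [[[0,0,0,0,0,0,0.1],[0,0,0,0,0,0,0.1]]]}}

```text
t: 11.68
eef_pos: [520.5, 86.9, 195.9]
tcp_rot: [-3.141, -0.002, 1.698]
ft_force: [-1.2, 6.2, 0.5]
opening: 0.332
grip_force: 30.1
```

```bash
python3 st.py
```

```text
t 11.675
eef_pos [520.5056, 86.8983, 195.9246]
tcp_rot [-3.1413, -0.0016, 1.6982]
joints [0.0394, 0.3986, 1.8405, 0.002, 0.9029, -0.0892]
ft_force [-1.1942, 6.242, 0.5254]
moment [1.2109, 0.3159, 0.0294]
opening 0.3324
grip_force 30.1332
```

Bottoming out showed clearly: the moment stalled at 0.47 N m and the pads slipped. The cap is now backed off 90° by the tool's yaw. I'll let go, step aside and check the rib.

Call:
{"op": "drive_tool", "data": {"rows": [[[0,0,0,0,0,0,0.9],[0,0,0,0,0,0,0.9],[0,0,0,0,0,0,0.9],[0,0,0,0,0,0,0.9],[0,0,-0.02,0,0,0,0.9]]]}}

```text
t: 12.3
eef_pos: [520.6, 86.0, 200.9]
tcp_rot: [-3.141, -0.0, 1.695]
ft_force: [1.0, -0.7, -0.7]
opening: 0.799
grip_force: 0.0
```

Call:
{"op": "drive_tool", "data": {"rows": [[[0,0,-0.08,0,0,0,0.9],[0,0,-0.08,0,0,0,0.9],[0,0,-0.06,0,0,0,0.9]]]}}

```text
t: 12.68
eef_pos: [520.8, 86.1, 257.1]
tcp_rot: [3.141, 0.0, 1.695]
ft_force: [0.2, 0.2, 0.2]
opening: 0.896
grip_force: 0.0
```

Call:
{"op": "drive_tool", "data": {"rows": [[[0.2,-0.085,0,0,0,0,0.9],[0.2,-0.085,0,0,0,0,0.9],[0.2,-0.085,0,0,0,0,0.9],[0.2,-0.085,0,0,0,0,0.9],[0.2,-0.085,0,0,0,0,0.9]]]}}

```text
t: 13.3
eef_pos: [383.2, 322.3, 256.3]
tcp_rot: [3.141, -0.0, 1.695]
ft_force: [0.2, 0.3, 0.8]
opening: 0.903
grip_force: 0.0
```

```bash
python3 st.py "[520.5,86.9,255]"
python3 - <<'E'
from h import *
im=np.mean([env.read_camera("top")["color"].astype(float) for _ in range(3)],0).astype(np.uint8)
cv2.imwrite("pics/z2.png",cv2.resize(im[165:229,295:375],None,fx=8,fy=8,interpolation=cv2.INTER_CUBIC))
E
```

```text
t 13.3
eef_pos [383.2241, 322.3371, 256.319]
tcp_rot [3.1411, -0.0002, 1.6953]
joints [0.5673, 0.2887, 1.8267, 0.0, 1.0256, 0.4428]
ft_force [0.1721, 0.3479, 0.7867]
moment [-0.1342, 0.0347, 0.0017]
opening 0.9029
grip_force 0.0
rows [-1.0027  0.4279  0.0052]
```

View pics/z2.png

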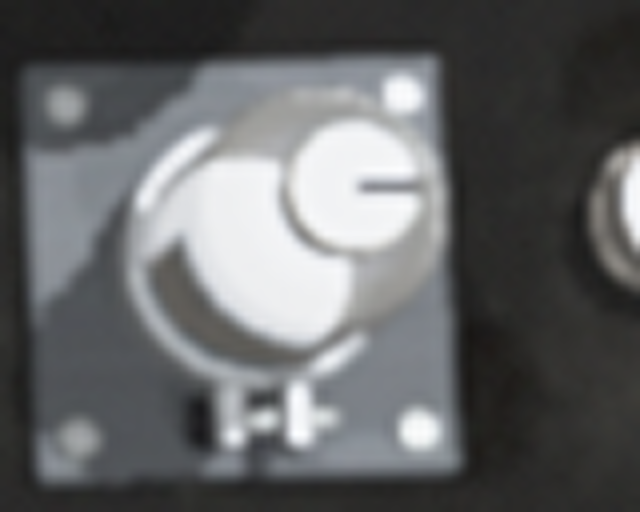

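The rib runs from (358,186) to (425,186), pointing to world −y, which is a quarter turn back from the split. I'll go back and grip the cap there.

Call:
{"op": "drive_tool", "data": {"rows": [[[-0.2,0.086,0,0,0,0,0.9],[-0.2,0.086,0,0,0,0,0.9],[-0.2,0.086,0,0,0,0,0.9],[-0.2,0.086,0,0,0,0,0.9],[-0.2,0.086,0,0,0,0,0.9]]]}}

```text
t: 14.08
eef_pos: [522.9, 83.2, 256.2]
tcp_rot: [3.141, 0.0, 1.694]
ft_force: [0.2, 0.8, -0.1]
opening: 0.903
grip_force: 0.0
```

Call:
{"op": "drive_tool", "data": {"rows": [[[0,0,0,0,0,0,0.9]]]}}

```text
t: 14.2
eef_pos: [523.5, 82.2, 255.7]
tcp_rot: [-3.142, 0.0, 1.69]
ft_force: [0.1, 0.5, 0.0]
opening: 0.9
grip_force: 0.0
```

```bash
python3 st.py "[520.7,86.6,196]"
```

```text
t 14.2
eef_pos [523.4745, 82.1832, 255.7341]
tcp_rot [-3.1416, 0.0004, 1.6901]
joints [0.0312, 0.332, 1.7619, -0.0005, 1.0477, -0.0879]
ft_force [0.0782, 0.5063, 0.0158]
moment [-0.1041, 0.0568, -0.0035]
opening 0.9005
grip_force 0.0
rows [ 0.019  -0.0089  0.2389]
```

Call:
{"op": "drive_tool", "data": {"rows": [[[0.019,-0.009,0,0,0,0,0.9],[0,0,0.08,0,0,0,0.9],[0,0,0.08,0,0,0,0.9],[0,0,0.06,0,0,0,0.9],[0,0,0,0,0,0,0.9]]]}}

```text
t: 14.82
eef_pos: [518.5, 91.3, 200.3]
tcp_rot: [-3.14, -0.0, 1.696]
ft_force: [0.7, -0.5, 0.2]
opening: 0.899
grip_force: 0.0
```

```bash
python3 st.py "[520.7,86.6,195.7]"
```

```text
t 14.825
eef_pos [518.5067, 91.2545, 200.3027]
tcp_rot [-3.1399, -0.0002, 1.6963]
joints [0.0487, 0.3919, 1.8376, 0.0001, 0.9139, -0.0769]
ft_force [0.6846, -0.5496, 0.1831]
moment [-0.0486, 0.0634, -0.0098]
opening 0.8994
grip_force 0.0
rows [-0.0196  0.0064  0.0184]
```

Call:
{"op": "drive_tool", "data": {"rows": [[[-0.02,0.006,0.018,0,0,0,0.9],[0,0,0,0,0,0,0.9],[0,0,0,0,0,0,0.9]]]}}

```text
t: 15.2
eef_pos: [521.4, 85.8, 196.8]
tcp_rot: [3.141, -0.0, 1.695]
ft_force: [1.0, -0.3, 0.2]
opening: 0.902
grip_force: 0.0
```

```bash
python3 st.py "[520.7,86.6,195.7]"
```

```text
t 15.2
eef_pos [521.4095, 85.8497, 196.7845]
tcp_rot [3.141, -0.0001, 1.6951]
joints [0.0381, 0.3982, 1.8383, 0.0002, 0.9045, -0.0863]
ft_force [0.9983, -0.2725, 0.2481]
moment [-0.1083, 0.066, 0.0169]
opening 0.9019
grip_force 0.0
rows [ 0.0033 -0.0024  0.0043]
```

Call:
{"op": "drive_tool", "data": {"rows": [[[0.003,-0.002,0.003,0,0,0,0.1],[0,0,0,0,0,0,0.1],[0,0,0,0,0,0,0.1],[0,0,0,0,0,0,0.1],[0,0,0,0,0,0,0.1]]]}}

```text
t: 15.82
eef_pos: [520.7, 86.6, 195.7]
tcp_rot: [3.141, -0.0, 1.695]
ft_force: [-0.3, -0.1, 0.1]
opening: 0.429
grip_force: 0.0
```

Call:
{"op": "drive_tool", "data": {"rows": [[[0,0,0,0,0,0,0.1],[0,0,0,0,0,0,0.1],[0,0,0,0,0,0,0.1],[0,0,0,0,0,0,0.1]]]}}

```text
t: 16.32
eef_pos: [520.5, 86.6, 195.6]
tcp_rot: [-3.141, -0.0, 1.695]
ft_force: [-1.7, 0.3, 0.1]
opening: 0.332
grip_force: 29.4
```

```bash
python3 st.py "[520.7,86.6,195.7]"
```

```text
t 16.325
eef_pos [520.5353, 86.595, 195.6324]
tcp_rot [-3.1412, -0.0001, 1.6954]
joints [0.0396, 0.399, 1.8408, 0.0001, 0.9022, -0.0851]
ft_force [-1.7186, 0.3084, 0.0504]
moment [-0.1481, 0.3095, 0.0211]
opening 0.3318
grip_force 29.3611
rows [-0.0001  0.0007 -0.0003]
```

```bash
python3 -c "
from cell import env
print(env.job_done())"
```

```text
the job is handed in; nothing more can be done
None
```

I screwed the cap down to its stop, backed it off a quarter turn (about 88–90° by the tool's yaw and the rib), and handed the job in with the gripper still holding it at 16 s; no verdict came back, and I last saw the tin (only its near edge in the crop) unmoved but did not re-check the amber bottle.

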